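# Light the gap and wedge up the pump plate

## Task

Take the work lamp by its ball handle and swivel and tilt it until it points straight at the middle of the pump plate's free edge, and let it go. Then slide the steel wedge, thin end first and square to the edge, along the bench under the middle of that edge until the edge has just lifted about 4 mm off its base rails (never more than 12 mm), and finish while still holding the wedge there in the gripper. Lift the plate with the wedge alone, do not press on the pump or its plate, and leave the plain block and the other loose things where they are.

Things in the scene. Friction and masses are not known exactly. Their poses are not given: they have to be found in the camera images.
- pump_base: Fixed dark steel base frame of the hinged pump unit, 280 x 245 mm. Origin on the bench under its middle; own +y points from the hinge to the plate's free edge (roughly the robot's left), x along that edge, z up. Two flat rails, 22 mm wide and 8 mm high, along y at x = -125 and +125 mm carry the plate at rest; between them (228 mm clear) is open bench, where the wedge goes in.
- lip_rest (a point): Fixed point of the base at the middle of the free edge as the plate rests (100 mm from the base origin along its +y, 12 mm above the bench); axes as the base. Aim the lamp here. It does not move when the plate lifts.
- lip (a point): Middle of the plate's rounded free edge, on the centre line of its 8 mm round nose: at rest 12 mm above the bench (underside of the edge at 8 mm). Its height minus 12 mm is the lift. The pump itself, 140 mm high, stands 60 mm back from the edge.
- pump_plate (a joint): Free hinge of the steel foot plate (270 x 200 x 8 mm) with the green round pump on it, 0.6 to 1.3 kg together: 0 rad resting on the rails, growing as the free edge rises. The axis lies 200 mm behind the edge, 12 mm up, so 4 mm of lift is 0.02 rad. It comes down again by its weight (about 2 to 6 N at the edge).
- wedge_grip (a point): Loose steel wedge, 120 mm long, 40 mm wide, 0.35 kg, lying on the bench. Point at the middle of its upright grip tab (26 mm along x, 20 mm across y, 22 to 62 mm above the underside), 45 mm above the underside. Own +x points to the thin end.
- wedge_tip (a point): Middle of the wedge's thin end, on its underside, 105 mm ahead (+x) of the grip tab's middle. Here the wedge is 4 mm thick; its top rises evenly to 22 mm over 90 mm (1 mm in 5), then is flat for 30 mm under the tab. The plate's edge is first touched with this end about 20 mm in beyond the edge's centre line; 40 mm in gives 4 mm lift. Pushing takes 3 to 15 N; friction keeps it.
- block_grip (a point): Plain steel block of the same length, width and grip tab, but 22 mm thick all along (no slope). Not needed; leave it. Point at the middle of its tab, 45 mm above its underside, axes as for the wedge. It and the wedge lie about 190 mm apart, in either order.
- lamp_pivot (a point): Crossing of the swivel (vertical) and tilt axes of the work lamp, 170 mm above the bench. The axes of this point turn with the lamp head: +x is where the lamp points (lens 65 mm ahead, head 58 mm across at the lens), y to its left, z up from the head. The lamp's grey foot (100 mm across, post 22 mm) is bolted down.
- lamp_ball (a point): Centre of the black ball handle (26 mm across) on a thin 8 mm rod, 110 mm straight behind the lamp pivot, on the lamp's axis. Moving the ball turns both joints; raising it tips the lens down. Axes as for the pivot.
- lamp_swivel (a joint): Swivel of the lamp, rad, growing anticlockwise seen from above, 0 when the lamp points along its foot's x; free within -1.4 to 1.4. Stays where it is left (about 1.5 N at the ball).
- lamp_head (a joint): Tilt of the lamp head, rad: 0 level, growing as the lens dips; free within -0.6 to 1.1. Stays where it is left (about 1.5 N at the ball).
- bearing: Loose bearing ring, 52 mm across, 16 mm high; origin under its centre. Leave it.
- wrench: Loose steel spanner, 170 mm long, lying along its x. Leave it.
- tin: Closed aluminium tin, 66 mm across, 85 mm high; origin under its centre. Leave it.
- driver: Loose screwdriver lying along its x. Leave it.
- socket: Small steel socket standing up, 28 mm across, 32 mm high; origin under its centre. Leave it.
Things that resemble listed ones, but are neither listed nor needed, are in the scene too. Leave any pink look-alike of the part that bears wedge_grip alone.

How it is judged:
By the outcome, as a careful person would: the job done as asked, in the order asked, and still so for the second after the job is handed in, while the arm keeps its last pose, push and grip.
It also fails if it takes over 51 s, if anything falls off the work surface, if the arm or the gripper's body presses on something with over 40 N, if the wrist force passes 120 N, or if a joint passes its speed limit or range.

## Robot

A 6-joint arm with a two-finger parallel gripper is mounted at the origin on the work surface. World frame = base frame: x ahead of the robot, y to its left, z up, the work surface at z = 0. Lengths are in mm, angles in rad, forces in N, time in s.
With the tool pointing down it reaches from about 275 to 750 mm from the base axis. Payload 10.2 kg.
Tool frame: the origin (TCP) lies at the very end of the fingers, on their centre line; the grasp point (between the pads) lies 19 mm behind it; z points along the fingers, y is the direction in which the jaws open and shut (so a half turn about z gives the same grasp; the last joint's range is limited). The gripper opens to 85 mm and grips with 20 to 120 N. Pads are 22 mm wide; open, the fingers measure 114 mm over their backs; the gripper's body (76 mm by 85 mm) begins 54 mm behind the grasp point. The pads swing forward as they close: fully open they stand 13 mm farther back than shut.
Start: joints at [1.008, 0.313, 1.498, -0, 1.331, -0.223], TCP at [174.995, 494.983, 231.294] pointing down, gripper open.
Joint ranges: [-2.94, 2.94], [-0.97, 2.17], [0.19, 2.56], [-1.23, 4.37], [0.02, 3.11], [-2.88, 2.88]. Speed limits (rad/s): [2.39, 2.39, 3.01, 3.14, 3.14, 3.14].

## Interface

Orientations are given as a unit quaternion [w, x, y, z].
In Python, from rig import * gives the robot as it stands. The module is installed in compiled form; this text tells all that it offers.
- The arm moves only by the shell command python3 -m crank 'ROWS' [FORCE]. ROWS is a JSON object of lists of equal length, an entry for each row: "dp": the shift along the world's x, y, z in cm, a list of three; "delta_rot": the turn, a rotation vector about the world's x, y, z in degrees, a list of three; "claw": the closure in counts, from 0 (fully open) to 255 (shut). A call has 1 to 10 rows; each row shifts and turns the commanded pose from where the row before left it; what a row does not reach is not made up. A row lasts 1/10 s, in which the tool goes at most 50 mm and 8.59 degrees, less where a joint would pass 70% of its speed; a pose out of reach is approached as far as the arm can. A call is refused whole if a number of a shift passes 5 or a number of a turn 8.59, either way. A call with a gripper value outside its range is refused whole. The fingers move at their own pace and stop on an object; FORCE is the grip in N (left out, the last holds). Time passes only in rows, so rows that do not move let the fingers close. It gives the time, the measured TCP pose, the force and the opening at its end, in the units of the state.
- sense(): the state, without advancing time (a new reading comes with each control period).
- capture(name): name is "scene" or "top" or "wrist"; returns (picture, depth): 400x640x3 uint8, red, green, blue; 400x640 float32, mm along the optical axis (not along the pixel's ray), 0 where there is no reading.
- camera_model(name): a dict with "fx", "fy", "cx", "cy" (pixels), "cam_to_world" (4x4, takes a point from camera to world coordinates); the wrist camera has in their place "T_tool_cam" (4x4, takes a point from camera to tool coordinates, whose origin is the TCP and whose axes are the flange's). Camera axes: x right, y up, looking along -z (the intrinsics and any distortion apply to the point x, -y, -z); pixel columns grow to the right and rows downward; lengths in mm; the calibration is good to about 2 mm. A picture is of the moment at which its call begins: read the wrist's pose just before it. camera_model takes no time and is no camera call.
- finish_job(): hands the job in, once; it reports no verdict.
Trained networks look in the newest picture that a camera, given by its name, has taken for a name from the list of things; names that differ only in an ending like _2 or _b are one class to them, and where a whole thing is asked for, a point or a joint stands for the part that bears it (a point fixed in the world has none). Each returns a list of dicts, best first, with "p" (0 to 1); they miss things now and then, are a little off and sometimes report something else, mostly with a low value. They report only what shows in the picture. A call takes as long as a camera call. They do not tell look-alikes from the thing itself.
- boxes_of(camera, target): "centre" ([column, row] in pixels, amid what is visible of it).
- masks_of(camera, target): "region" (400x640 bool, what is visible of it) and "centre" ([column, row] in pixels, amid what is visible of it).
- pinpoint(camera, target): "centre" ([column, row] in pixels: a listed point, or the origin of a listed thing).
The state is a dict: "time_s": time; "joints": joint angles; "dq": joint speeds; "tau": joint torques, N m; "eef_pos": TCP position; "ee_rot": TCP orientation; "force": force on the tool from outside, world axes, zero at the start; "wrist_torque": the same for the moment, N m; "grip_width": opening from 0.0 (shut) to 1.0 (fully open).
Only numpy, scipy, OpenCV 4.12 (cv2) and the standard library are available. Lean on these libraries where they do the work, as an engineer would, in place of code of your own. Each camera call takes 0.05 s, during which the arm holds its last target.

## Working session

There is one attempt and no reset: what is moved stays moved. The work goes in short steps, Python scripts to look and compute and a shell command to move; the robot and the scene stay as the last step left them, time stands still between calls to the robot, and variables do not carry over. Pictures are saved under pics/ and viewed, and the job is handed in when it is done.

```bash
mkdir -p pics
cat > h.py <<'E'
from rig import *
import numpy as np, cv2
def save(n,img): cv2.imwrite('pics/'+n,cv2.cvtColor(img,cv2.COLOR_RGB2BGR))
E
python3 - <<'E'
from h import *
for c in ["scene","top"]:
    p,d=capture(c); save(c+"0.png",p); np.save(c+"0.npy",d); np.save(c+"0p.npy",p)
    m=camera_model(c); print(c,m)
    for t in ["lip_rest","lip","wedge_grip","wedge_tip","block_grip","lamp_pivot","lamp_ball","pump_base"]:
        print(t,[(np.round(r["centre"]).tolist(),round(r["p"],2)) for r in pinpoint(c,t)])
print(sense())
E
```

```text
scene {'fx': 375.11074954218117, 'fy': 375.11074954218117, 'cx': 319.35055822883385, 'cy': 198.98327006207785, 'cam_to_world': array([[-3.81126054e-01, -5.87846063e-01,  7.13568453e-01,
         1.21364618e+03],
       [ 9.24422361e-01, -2.30915062e-01,  3.03515292e-01,
         3.17626370e+02],
       [-1.36465658e-02,  7.75316220e-01,  6.31425792e-01,
         7.33248644e+02],
       [ 0.00000000e+00,  0.00000000e+00,  0.00000000e+00,
         1.00000000e+00]])}
lip_rest [([270.0, 235.0], 0.79)]
lip [([272.0, 234.0], 0.55), ([421.0, 294.0], 0.28)]
wedge_grip [([325.0, 267.0], 0.57), ([428.0, 190.0], 0.51)]
wedge_tip [([294.0, 260.0], 0.94), ([327.0, 208.0], 0.62), ([388.0, 205.0], 0.53)]
block_grip [([350.0, 221.0], 0.6)]
lamp_pivot [([416.0, 192.0], 0.77)]
lamp_ball [([457.0, 216.0], 0.67)]
pump_base [([241.0, 226.0], 0.68)]
top {'fx': 435.9558195370941, 'fy': 435.9558195370941, 'cx': 309.54063620835245, 'cy': 200.2404049712423, 'cam_to_world': array([[-5.44814566e-03,  9.76297612e-01, -2.16363792e-01,
         3.42602900e+02],
       [-9.99982535e-01, -5.81475233e-03, -1.05784018
[... 571 characters left out ...]
7), ([333.0, 185.0], 0.72)]
{'time_s': 0.9, 'joints': array([ 1.00760872e+00,  3.12897027e-01,  1.49770970e+00,  5.06145958e-06,
        1.33099291e+00, -2.23456459e-01]), 'dq': array([ 0.00190032, -0.00136646,  0.00169671, -0.00029806,  0.00052352,
        0.00102749]), 'tau': array([ 3.82104816e-03, -4.12156785e+01, -2.59897649e+01,  9.21053783e-06,
        4.78375841e-04, -1.59619837e-06]), 'eef_pos': array([174.98812375, 494.98334049, 231.29204183]), 'ee_rot': array([-3.60817247e-06,  1.69050454e-01,  9.85607398e-01, -2.28134516e-06]), 'force': array([ 0.26055343, -0.36024156, -0.56764046]), 'wrist_torque': array([ 0.00218441,  0.01697114, -0.04131465]), 'grip_width': 1.0019969796868473}
```

View pics/scene0.png

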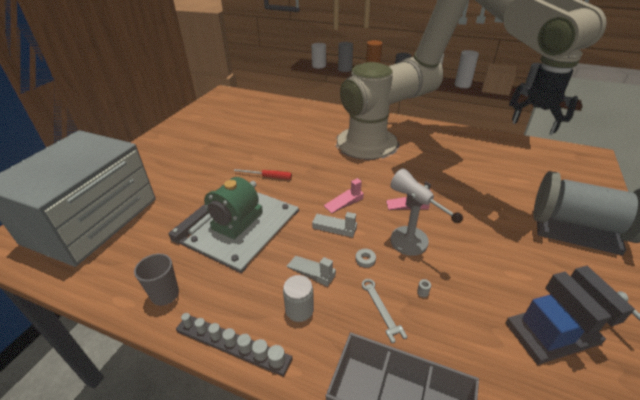

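View pics/top0.png

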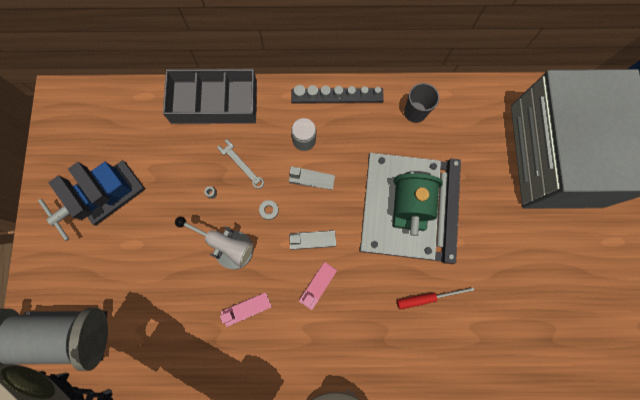

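```bash
cat >> h.py <<'E'
def ray(c,uv):
    m=camera_model(c);T=m["cam_to_world"]
    d=np.array([(uv[0]-m["cx"])/m["fx"],-(uv[1]-m["cy"])/m["fy"],-1.])
    return T[:3,3],T[:3,:3]@d
def atz(c,uv,z):
    o,d=ray(c,uv); return o+d*(z-o[2])/d[2]
def cloud(c,dep):
    m=camera_model(c);T=m["cam_to_world"]
    v,u=np.mgrid[:400,:640]
    P=np.stack([(u-m["cx"])/m["fx"]*dep,-(v-m["cy"])/m["fy"]*dep,-dep],-1)
    return P@T[:3,:3].T+T[:3,3]
def tri(uvs):
    A=np.zeros((3,3));b=np.zeros(3)
    for c,uv in uvs:
        o,d=ray(c,uv);d=d/np.linalg.norm(d);M=np.eye(3)-np.outer(d,d);A+=M;b+=M@o
    return np.linalg.solve(A,b)
E
python3 - <<'E'
from h import *
s=np.load('scene0p.npy');t=np.load('top0p.npy')
a=cv2.resize(s[180:300,270:450],None,fx=4,fy=4,interpolation=cv2.INTER_CUBIC)
b=cv2.resize(t[150:270,270:450],None,fx=4,fy=4,interpolation=cv2.INTER_CUBIC)
save('c1.png',a);save('c2.png',b)
print("ball",tri([("scene",(457,216)),("top",(181,220))]).round(1))
print("piv",tri([("scene",(416,192)),("top",(218,238))]).round(1))
print("lip",tri([("scene",(270,235)),("top",(368,203))]).round(1))
C=cloud("top",np.load('top0.npy'));S=cloud("scene",np.load('scene0.npy'))
for n,(u0,u1,v0,v1) in dict(A=(284,340,160,195),B=(284,345,225,256)).items():
    P=C[v0:v1,u0:u1].reshape(-1,3); Q=P[(P[:,2]>2)]
    for y in np.arange(60,135,5):
        q=Q[abs(Q[:,1]-y)<2.5]
        if len(q): print(n,y,len(q),q[:,2].mean().round(1),q[:,2].max().round(1),q[:,0].min().round(),q[:,0].max().round())
E
```

```text
ball [516.1 355.  165.9]
piv [473.7 259.6 176.8]
lip [587.5 -98.3   7. ]
A 60 39 14.7 24.3 614.0 704.0
A 65 24 16.1 23.0 631.0 705.0
A 70 34 15.6 26.2 614.0 696.0
A 75 43 15.8 27.2 617.0 711.0
A 80 36 18.1 25.1 617.0 710.0
A 85 43 26.5 63.5 617.0 699.0
A 90 39 37.0 65.0 640.0 711.0
A 95 36 39.0 64.5 634.0 705.0
A 100 40 37.2 67.5 617.0 711.0
A 105 35 38.6 64.5 620.0 699.0
A 110 26 29.0 64.0 645.0 711.0
A 115 15 10.0 24.3 615.0 696.0
A 120 11 3.2 4.2 626.0 694.0
A 125 2 3.4 4.0 623.0 640.0
A 130 9 2.6 3.7 626.0 705.0
B 60 34 19.2 24.2 467.0 516.0
B 65 36 18.8 27.7 468.0 514.0
B 70 35 19.3 24.6 458.0 521.0
B 75 36 18.6 26.7 467.0 527.0
B 80 38 18.7 27.8 458.0 530.0
B 85 39 28.0 64.4 450.0 530.0
B 90 37 38.2 65.6 458.0 506.0
B 95 37 36.8 62.5 450.0 530.0
B 100 36 39.1 63.7 450.0 530.0
B 105 36 39.2 65.0 453.0 530.0
B 110 27 27.9 67.0 450.0 530.0
B 115 9 5.2 18.5 461.0 530.0
B 120 10 2.9 4.2 455.0 527.0
B 125 11 3.2 4.4 450.0 522.0
```

View pics/c1.png

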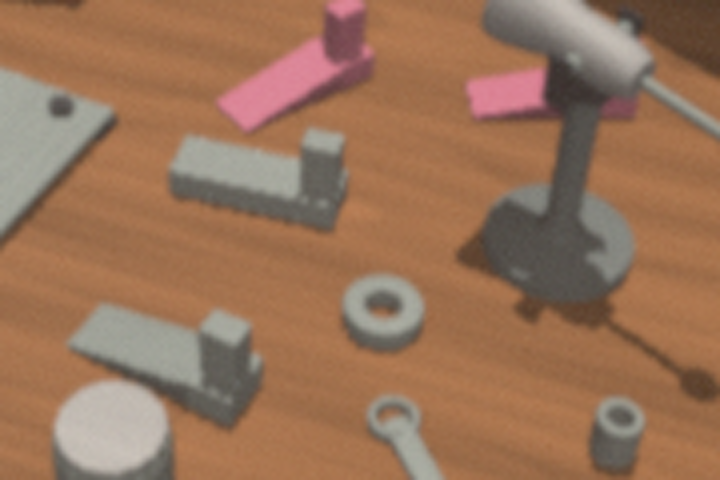

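View pics/c2.png

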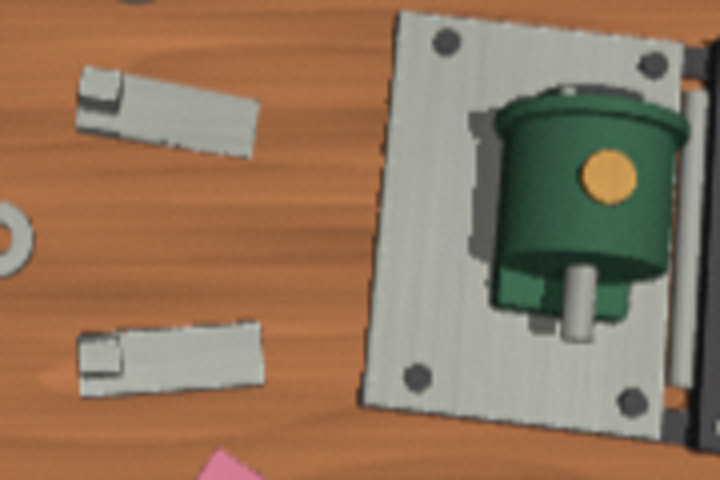

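```bash
python3 - <<'E'
from h import *
tp=np.load('top0p.npy').astype(int);sp=np.load('scene0p.npy').astype(int)
C=cloud("top",np.load('top0.npy'));S=cloud("scene",np.load('scene0.npy'))
# ball: sphere points
for nm,X,box in (("top",C,(170,192,210,232)),("scene",S,(445,470,205,228))):
    u0,u1,v0,v1=box;P=X[v0:v1,u0:u1].reshape(-1,3);P=P[(P[:,2]>120)];print(nm,len(P),P.mean(0).round(1),P.min(0).round(),P.max(0).round())
# image centroid of ball dark
def cen(img,box,thr=60):
    u0,u1,v0,v1=box;m=img[v0:v1,u0:u1].sum(2)<thr*3
    n,l,s,c=cv2.connectedComponentsWithStats(m.astype(np.uint8));i=1+np.argmax(s[1:,4]);return c[i]+[u0,v0],s[i]
bt,st=cen(tp,(170,192,210,232));bs,ss=cen(sp,(445,470,205,228));print(bt,st,bs,ss)
print("ball",tri([("top",bt),("scene",bs)]).round(1))
# plate: points z 10..20
for nm,X in (("top",C),("scene",S)):
    P=X.reshape(-1,3);q=P[(P[:,2]>8)&(P[:,2]<26)&(P[:,1]<-80)&(P[:,1]>-330)&(P[:,0]>400)&(P[:,0]<760)]
    # edge fit: in bins of x, max y
    E=[]
    for x in np.arange(470,700,10):
        r=q[abs(q[:,0]-x)<5]
        if len(r): E.append((x,np.percentile(r[:,1],99.),np.median(r[:,2])))
    E=np.array(E).round(1);print(nm);print(E[::2].tolist());print(np.polyfit(E[2:-2,0],E[2:-2,1],1), q.min(0),q.max(0))
    r=cv2.minAreaRect(q[:,:2].astype(np.float32));print(r)
# lamp foot + post
for nm,X in (("top",C),("scene",S)):
    P=X.reshape(-1,3);q=P[(abs(P[:,0]-470)<75)&(abs(P[:,1]-255)<75)]
    f=q[(q[:,2]>5)&(q[:,2]<25)]; print(nm,"foot",len(f),f.min(0).round(),f.max(0).round())
    f=q[(q[:,2]>40)&(q[:,2]<120)]; print("post",len(f),f.mean(0).round(1),f.min(0).round(),f.max(0).round())
    f=q[(q[:,2]>140)]; print("head",len(f),f.mean(0).round(1),f.min(0).round(),f.max(0).round())
E
python3 - <<'E'
from h import *
s=np.load('scene0p.npy');t=np.load('top0p.npy')
a=cv2.resize(s[160:260,380:480],None,fx=4,fy=4,interpolation=cv2.INTER_CUBIC)
b=cv2.resize(t[190:290,160:260],None,fx=4,fy=4,interpolation=cv2.INTER_CUBIC)
save('c3.png',np.hstack([a,b]))
E
```

```text
top 128 [507.1 346.  183.1] [343.  57. 159.] [ 524.  366. 1151.]
scene 141 [525.8 351.5 173.9] [497. 318. 153.] [1214.  369.  733.]
[179.73863636 221.39772727] [ 5  6 11 11 88] [456.64935065 217.53246753] [ 7  8 10 10 77]
ball [514.  357.2 160.5]
top
[[470.0, -82.6, 16.4], [490.0, -81.3, 16.0], [510.0, -82.0, 16.0], [530.0, -82.4, 16.3], [550.0, -86.0, 16.6], [570.0, -86.6, 16.8], [590.0, -89.5, 16.4], [610.0, -92.7, 16.4], [630.0, -94.2, 16.8], [650.0, -97.1, 16.9], [670.0, -100.5, 16.0], [690.0, -105.2, 16.1]]
[ -0.10812281 -26.44140351] [ 425.31016608 -329.47591579    8.00018592] [726.38292885 -80.01068885  25.99397907]
((580.502685546875, -209.6434783935547), (243.14199829101562, 286.553466796875), 83.17816162109375)
scene
[[470.0, -81.8, 16.7], [490.0, -80.3, 16.4], [510.0, -80.9, 16.4], [530.0, -81.1, 16.4], [550.0, -83.7, 16.4], [570.0, -85.7, 16.6], [590.0, -88.5, 16.8], [610.0, -90.9, 17.0], [630.0, -92.9, 16.7], [650.0, -96.8, 16.6], [670.0, -99.4, 16.6], [690.0, -101.4, 16.6]]
[ -0.11407018 -21.9445614 ] [ 439.26088052 -327.72933488    8.03192822] [728.27632634 -80.0166999   25.96431638]
((580.486083984375, -198.86219787597656), (225.5240478515625, 277.8757019042969), 82.90269470214844)
top foot 351 [399. 190.   5.] [539. 316.  21.]<stdin>:27: RuntimeWarning: Mean of empty slice.
  ret = um.true_divide(
Traceback (most recent call last):
ValueError: zero-size array to reduction operation minimum which has no identity
```

View pics/c3.png

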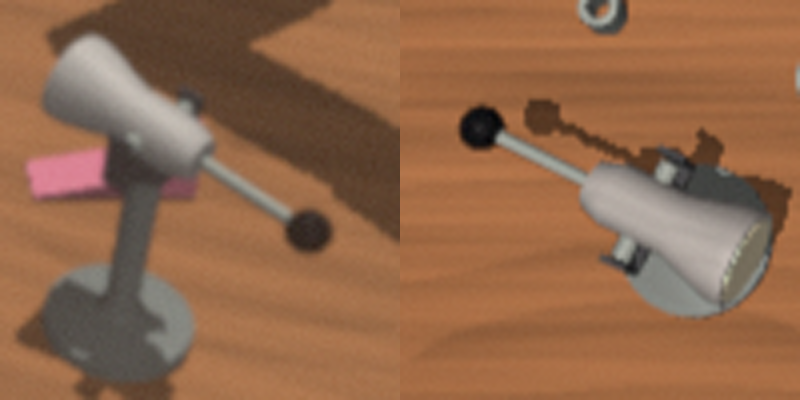

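Run:
```python
from h import *
tp=np.load('top0p.npy').astype(int)
C=cloud("top",np.load('top0.npy'));S=cloud("scene",np.load('scene0.npy'))
print("yoke mid", atz("top",(222.5,243.5),170).round(1), atz("scene",(420,190),170).round(1), tri([("top",(222.5,243.5)),("scene",(420,190))]).round(1))
for nm,X in (("top",C),("scene",S)):
    q=X[(abs(X[...,0]-470)<75)&(abs(X[...,1]-255)<75)]
    for lo,hi in((7,25),(40,120),(140,230)):
        f=q[(q[:,2]>lo)&(q[:,2]<hi)]
        if len(f): print(nm,lo,len(f),f.mean(0).round(1),np.percentile(f,2,axis=0).round(),np.percentile(f,98,axis=0).round(), np.median(f[:,2]).round(1))
# foot circle fit from scene points
for nm,X,th in (("scene",S,0),("top",C,0)):
    m=(abs(X[...,0]-470)<80)&(abs(X[...,1]-255)<80)&(X[...,2]>6)&(X[...,2]<20)
    img=np.load(nm+'0p.npy').astype(int); m&=(img[...,0]-img[...,2]<25)
    n,l,s,c=cv2.connectedComponentsWithStats(m.astype(np.uint8));i=1+np.argmax(s[1:,4]);f=X[l==i]
    print(nm,"foot",len(f),np.percentile(f,2,axis=0).round(),np.percentile(f,98,axis=0).round())
    from scipy.optimize import least_squares
    h=cv2.convexHull(f[:,:2].astype(np.float32))[:,0]
    r=least_squares(lambda p:np.hypot(*(h-p[:2]).T)-50,[470,255],loss='soft_l1',f_scale=2);print(r.x, np.abs(r.fun).mean())
```

```text
yoke mid [461.2 255.1 170. ] [455.4 261.9 170. ] [460.2 258.5 172.3]
top 7 334 [456.7 256.9  13.5] [417. 212.   8.] [511. 294.  19.] 13.6
top 140 1115 [455.4 242.2 183.7] [416. 193. 149.] [495. 316. 203.] 185.6
scene 7 715 [474.4 260.4  15.4] [425. 214.   9.] [511. 305.  22.] 15.2
scene 40 206 [471.4 259.7  80.8] [464. 249.  42.] [476. 270. 119.] 81.6
scene 140 1001 [469.8 246.7 178.5] [433. 194. 147.] [498. 318. 203.] 180.1
scene foot 628 [430. 216.   7.] [512. 304.  20.]
[466.1451889  260.00649824] 2.260136443072474
top foot 169 [417. 245.   8.] [452. 296.  19.]
[465.75649677 255.82250221] 2.9743775847252065
```

```bash
python3 -m crank '{"dp":[[2.8,-1.1,0],[2.8,-1.1,0],[2.8,-1.1,0],[2.8,-1.1,0],[2.8,-1.1,0],[2.8,-1.1,0],[2.8,-1.1,0],[2.8,-1.1,0],[2.8,-1.1,0],[2.8,-1.1,0]],"delta_rot":[[0,0,-8.2],[0,0,-8.2],[0,0,-8.2],[0,0,-8.2],[0,0,-8.2],[0,0,-8.2],[0,0,-8.2],[0,0,-8.2],[0,0,-8.2],[0,0,-8.2]],"claw":[0,0,0,0,0,0,0,0,0,0]}' 30
python3 -m crank '{"dp":[[0,0,0],[0,0,0]],"delta_rot":[[0,0,-8.2],[0,0,-7.5]],"claw":[0,0]}'
python3 - <<'E'
from h import *
s=sense();print(s)
p,d=capture("wrist");save("w1.png",p);np.save("w1.npy",d);m=camera_model("wrist");print(m)
for t in ["lamp_ball","lamp_pivot"]: print(t,pinpoint("wrist",t))
E
```

```text
time_s: 1.9
eef_pos: [456.1, 384.4, 231.3]
ee_rot: [-0.0, 0.776, 0.631, 0.0]
force: [1.0, 0.6, 0.6]
grip_width: 0.999
time_s: 2.1
eef_pos: [455.8, 384.4, 230.9]
ee_rot: [-0.0, 0.855, 0.518, -0.0]
force: [-0.3, -0.2, -0.2]
grip_width: 1.0
{'time_s': 2.1, 'joints': array([5.04365314e-01, 4.72627370e-01, 1.26869080e+00, 3.11490819e-05,
       1.40081322e+00, 9.85706813e-01]), 'dq': array([ 1.71647568e-02, -1.34675924e-02,  9.16442847e-03,  2.71076354e-03,
        2.74935608e-05,  1.29275998e+00]), 'tau': array([-1.25159808e+00, -4.84112048e+01, -2.68091118e+01, -5.65989234e-02,
       -2.43830855e-02, -1.65370848e+00]), 'eef_pos': array([455.75652821, 384.42056162, 230.89698611]), 'ee_rot': array([-2.62061585e-05,  8.55269909e-01,  5.18182700e-01, -2.68528973e-04]), 'force': array([-0.29043044, -0.22906652, -0.24846852]), 'wrist_torque': array([ 0.03193594, -0.01215891,  0.01689082]), 'grip_width': 0.999568476734262}
{'fx': 302.7543382914766, 'fy': 302.7543382914766, 'cx': 318.3828315214626, 'cy': 202.6235977010785, 'T_tool_cam': array([[-2.38055730e-04,  9.47095806e-01,  3.20950895e-01,
         8.24816741e+01],
       [ 9.99999723e-01, -9.04328560e-07,  7.44388485e-04,
        -9.35123349e-01],
       [ 7.05297458e-04,  3.20950983e-01, -9.47095544e-01,
        -1.43483671e+02],
       [ 0.00000000e+00,  0.00000000e+00,  0.00000000e+00,
         1.00000000e+00]])}
lamp_ball [{'centre': [403.2, 211.3], 'p': 0.77}]
lamp_pivot [{'centre': [394.9, 340.0], 'p': 0.76}]
```

View pics/w1.png

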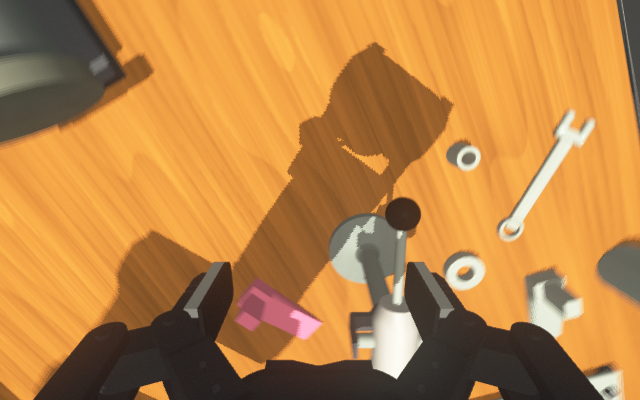

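```bash
cat >> h.py <<'E'
from scipy.spatial.transform import Rotation as R
def wT(s):
    q=np.array(s["ee_rot"]);T=np.eye(4);T[:3,:3]=R.from_quat([q[1],q[2],q[3],q[0]]).as_matrix();T[:3,3]=s["eef_pos"]
    return T@camera_model("wrist")["T_tool_cam"]
def wray(T,uv):
    m=camera_model("wrist");d=np.array([(uv[0]-m["cx"])/m["fx"],-(uv[1]-m["cy"])/m["fy"],-1.]);return T[:3,3],T[:3,:3]@d
def wat(T,uv,z):
    o,d=wray(T,uv);return o+d*(z-o[2])/d[2]
def wcloud(T,dep):
    m=camera_model("wrist");v,u=np.mgrid[:400,:640]
    P=np.stack([(u-m["cx"])/m["fx"]*dep,-(v-m["cy"])/m["fy"]*dep,-dep],-1)
    return P@T[:3,:3].T+T[:3,3]
E
python3 - <<'E'
from h import *
s=sense();p,d=capture("wrist");save("w2.png",p);T=wT(s)
X=wcloud(T,d);m=(p.sum(2)<150)
mm=np.zeros_like(m);mm[185:245,370:440]=m[185:245,370:440]
n,l,st,c=cv2.connectedComponentsWithStats(mm.astype(np.uint8));i=1+np.argmax(st[1:,4]);print(c[i],st[i])
P=X[l==i];print(len(P),P.mean(0),np.percentile(P,95,axis=0))
from scipy.optimize import least_squares
r=least_squares(lambda q:np.linalg.norm(P-q,axis=1)-13,P.mean(0)-[0,0,10],loss='soft_l1');print("ball",r.x.round(1),abs(r.fun).mean())
print(wat(T,c[i],161))
for b in((330,400,215,285),):
    Q=X[b[2]:b[3],b[0]:b[1]].reshape(-1,3);Q=Q[(Q[:,2]>8)&(Q[:,2]<22)];print(len(Q),Q.min(0),Q.max(0))
h=cv2.convexHull(Q[:,:2].astype(np.float32))[:,0]
r=least_squares(lambda p:np.hypot(*(h-p[:2]).T)-50,[463,257],loss='soft_l1');print(r.x,abs(r.fun).mean())
print(sense()["eef_pos"])
E
```

```text
[400.14121511 213.1182266 ] [387 198  33  33 609]
609 [508.89165419 363.22340151 170.01256345] [519.40394448 370.00335409 173.99475785]
ball [511.9 357.7 161.4] 1.4912860852391536
[509.69573758 359.0033744  161.        ]
2995 [413.08687165 211.10618552   8.00294886] [509.7364197  310.20238678  21.92612765]
[462.85208521 260.25521806] 0.5296048378822026
[454.91335918 385.0353369  231.30121014]
```

```bash
python3 -m crank '{"dp":[[2.9,-1.35,0],[2.75,-1.35,0],[0,0,-3],[0,0,-3],[0,0,-2.8],[0,0,0]],"delta_rot":[[0,0,0],[0,0,0],[0,0,0],[0,0,0],[0,0,0],[0,0,0]],"claw":[0,0,0,0,0,0]}'
python3 - <<'E'
from h import *
s=sense();p,d=capture("wrist");save("w3.png",p);print(s["eef_pos"],s["force"])
E
```

```text
time_s: 2.9
eef_pos: [509.8, 357.3, 139.7]
ee_rot: [-0.0, 0.853, 0.522, -0.004]
force: [-0.3, -0.6, 0.4]
grip_width: 1.004
[509.77611021 357.32840482 139.67721391] [-0.26646393 -0.63341822  0.39179557]
```

View pics/w3.png

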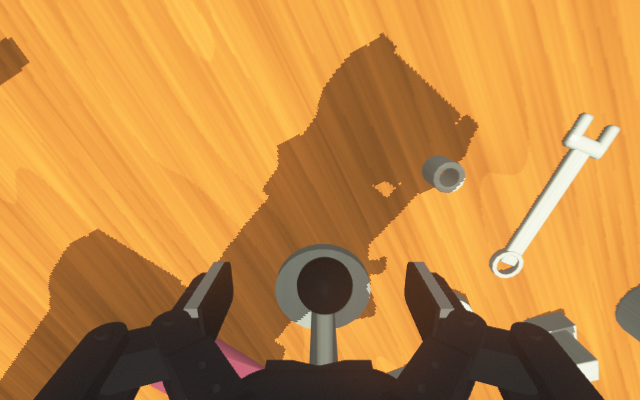

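```bash
python3 -m crank '{"dp":[[0,0,0],[0,0,0],[0,0,0],[0,0,0],[0,0,0],[0,0,0],[0,0,0],[0,0,0]],"delta_rot":[[0,0,0],[0,0,0],[0,0,0],[0,0,0],[0,0,0],[0,0,0],[0,0,0],[0,0,0]],"claw":[255,255,255,255,255,255,255,255]}' 30
python3 - <<'E'
from h import *
s=sense();p,d=capture("wrist");save("w4.png",p);print(s["eef_pos"],s["force"])
E
```

```text
time_s: 3.75
eef_pos: [511.7, 358.0, 143.5]
ee_rot: [0.0, 0.853, 0.521, 0.0]
force: [1.1, -0.2, 1.6]
grip_width: 0.282
[511.70743692 358.01204125 143.47203867] [ 1.0867582  -0.24303103  1.60901617]
```

View pics/w4.png

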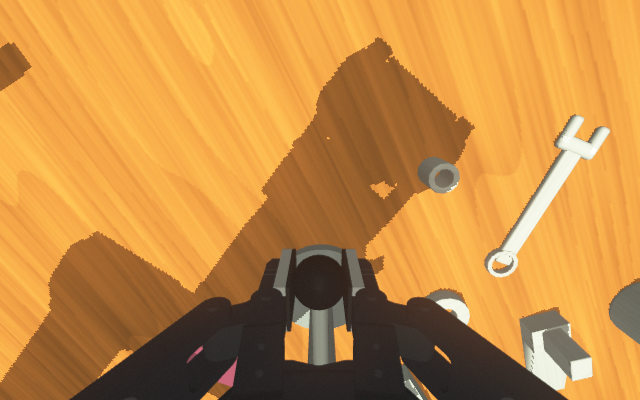

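Run:
```python
from h import *
for c,a,b in (("top",(369.5,153),(360.5,251)),("scene",(236,265.5),(299,208))):
    A=atz(c,a,13);B=atz(c,b,13);print(c,A.round(1),B.round(1),((A+B)/2).round(1),np.linalg.norm(A-B).round(1),np.degrees(np.arctan2(B[1]-A[1],B[0]-A[0])))
for c,uv in (("top",(365,203)),("top",(370,202)),("scene",(270,235)),("scene",(272,234))): print(c,atz(c,uv,12).round(1))
s=np.load('scene0p.npy');t=np.load('top0p.npy')
a=cv2.resize(s[180:280,165:315],None,fx=5,fy=5,interpolation=cv2.INTER_CUBIC)
save('c4.png',a)
b=cv2.resize(t[140:270,345:475],None,fx=5,fy=5,interpolation=cv2.INTER_CUBIC)[:600]
save('c5.png',b)
```

```text
top [ 726.3 -106.6   13. ] [458.5 -73.7  13. ] [592.4 -90.1  13. ] 269.8 173.001171456844
scene [ 720.3 -122.5   13. ] [460.7 -68.5  13. ] [590.5 -95.5  13. ] 265.1 168.25531751552683
top [586.6 -89.8  12. ]
top [ 589.3 -103.2   12. ]
scene [591.9 -95.2  12. ]
scene [586.4 -91.9  12. ]
```

View pics/c4.png

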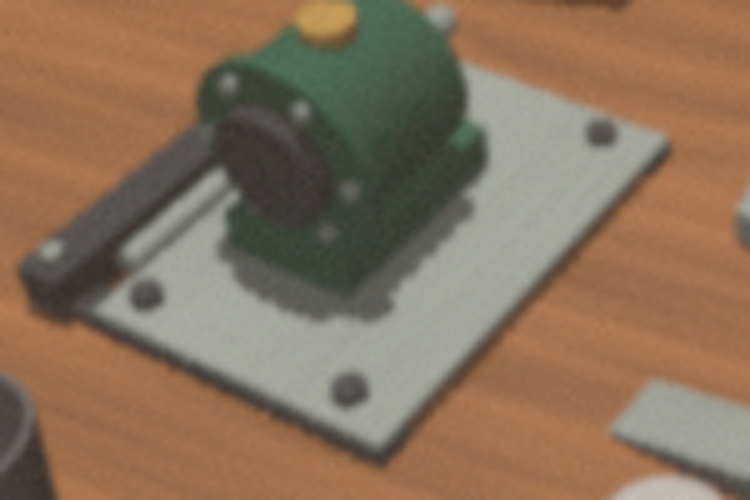

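View pics/c5.png

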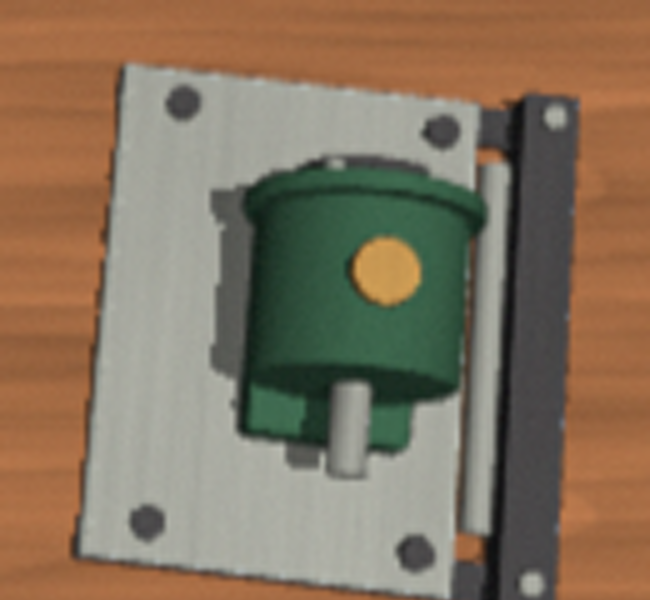

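Run:
```python
from h import *
pv=np.array([463,259,170.]);lip=np.array([590.,-94,12]);u=(lip-pv)/np.linalg.norm(lip-pv);tb=pv-110*u;print(tb)
b=sense()["eef_pos"]+[0,0,18.3]
def ae(v): return np.arctan2(v[1],v[0]),np.arctan2(v[2],np.hypot(v[0],v[1]))
a0,e0=ae(b-pv);a1,e1=ae(tb-pv);print(np.degrees([a0,e0,a1,e1]))
N=12;W=[];r0=np.linalg.norm(b-pv);print(r0)
for i in range(N+1):
    f=i/N;a=a0+(a1-a0)*f;e=e0+(e1-e0)*f;r=r0+(110-r0)*f
    W.append(pv+r*np.array([np.cos(a)*np.cos(e),np.sin(a)*np.cos(e),np.sin(e)]))
print(np.diff(W,axis=0).round(1).tolist())
```

```text
[428.68116545 354.39014641 212.6958729 ]
[ 63.81739862  -4.31561139 109.78738041  22.83908145]
110.63408386479135
[[-6.7, 3.2, 4.4], [-6.9, 2.6, 4.4], [-7.1, 2.0, 4.4], [-7.3, 1.3, 4.3], [-7.3, 0.6, 4.3], [-7.3, -0.0, 4.3], [-7.3, -0.7, 4.3], [-7.1, -1.3, 4.2], [-6.9, -2.0, 4.2], [-6.7, -2.6, 4.1], [-6.4, -3.1, 4.1], [-6.0, -3.7, 4.0]]
```

```bash
python3 -m crank '{"dp":[[-0.67,0.32,0.44],[-0.69,0.26,0.44],[-0.71,0.2,0.44],[-0.73,0.13,0.43],[-0.73,0.06,0.43],[-0.73,0,0.43]],"delta_rot":[[0,0,3.8],[0,0,3.8],[0,0,3.8],[0,0,3.8],[0,0,3.8],[0,0,3.8]],"claw":[255,255,255,255,255,255]}'
python3 -m crank '{"dp":[[-0.73,-0.07,0.43],[-0.71,-0.13,0.42],[-0.69,-0.2,0.42],[-0.67,-0.26,0.41],[-0.64,-0.31,0.41],[-0.6,-0.37,0.4],[0,0,0],[0,0,0],[0,0,0]],"delta_rot":[[0,0,3.8],[0,0,3.8],[0,0,3.8],[0,0,3.8],[0,0,3.8],[0,0,3.8],[0,0,0],[0,0,0],[0,0,0]],"claw":[255,255,255,255,255,255,255,255,255]}'
python3 - <<'E'
from h import *
s=sense();print(s["eef_pos"],s["force"],s["wrist_torque"])
for c in ["scene","top","wrist"]:
    p,d=capture(c);save(c+"5.png",p);np.save(c+"5.npy",d);np.save(c+"5p.npy",p)
s=np.load('scene5p.npy');t=np.load('top5p.npy')
a=cv2.resize(s[150:270,370:490],None,fx=4,fy=4,interpolation=cv2.INTER_CUBIC)[:,:400]
b=cv2.resize(t[190:310,160:280],None,fx=4,fy=4,interpolation=cv2.INTER_CUBIC)[:,:400]
save('c6.png',np.hstack([a,b]))
E
```

```text
time_s: 4.4
eef_pos: [468.4, 367.7, 168.9]
ee_rot: [-0.0, 0.733, 0.681, -0.0]
force: [2.5, -0.8, -3.3]
grip_width: 0.281
time_s: 5.3
eef_pos: [428.4, 354.2, 194.0]
ee_rot: [-0.0, 0.585, 0.811, -0.001]
force: [-1.2, -1.8, 0.1]
grip_width: 0.281
[428.43983737 354.18047185 193.95169023] [-1.21849423 -1.84720479  0.11017016] [-0.25459589  0.21468805  0.04995898]
```

View pics/c6.png

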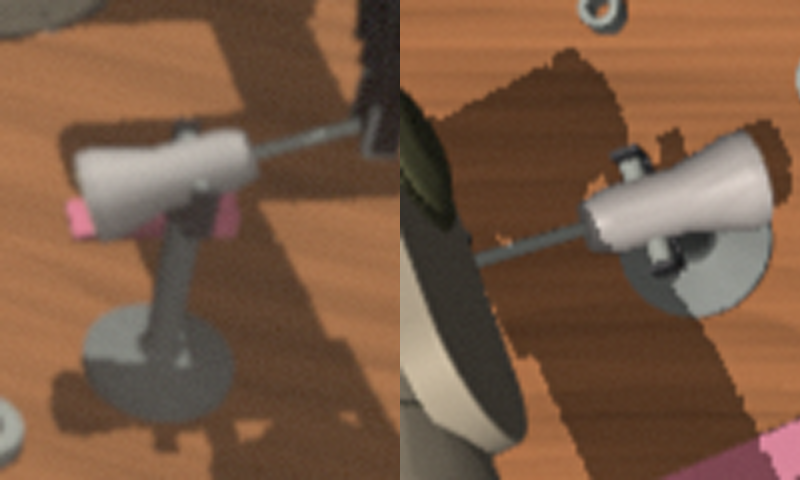

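View pics/wrist5.png

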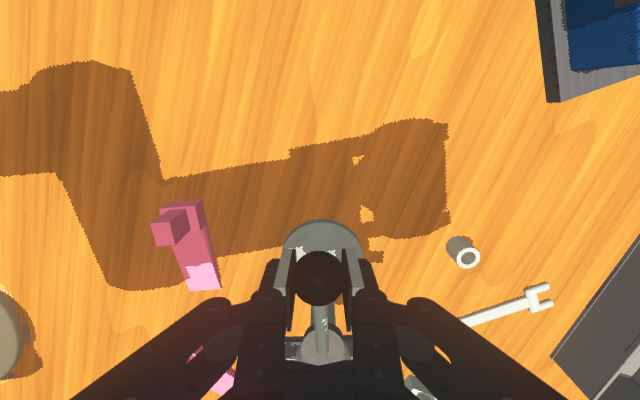

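```bash
python3 -m crank '{"dp":[[0,0,0],[0,0,0],[0,0,0],[0,0,0],[0,0,0],[0,0,0.5],[0,0,2],[0,0,4],[-3,3,2],[-4,4,0]],"delta_rot":[[0,0,0],[0,0,0],[0,0,0],[0,0,0],[0,0,0],[0,0,0],[0,0,0],[0,0,0],[0,0,0],[0,0,0]],"claw":[0,0,0,0,0,0,0,0,0,0]}'
python3 - <<'E'
from h import *
print("piv",tri([("scene",(418.1,189.7)),("top",(221.9,241.9))]))
s=sense();print(s["eef_pos"],s["force"],s["wrist_torque"])
for c in ["scene","top","wrist"]:
    p,d=capture(c);save(c+"6.png",p);np.save(c+"6.npy",d);np.save(c+"6p.npy",p)
s=np.load('scene6p.npy');t=np.load('top6p.npy')
a=cv2.resize(s[150:270,370:490],None,fx=4,fy=4,interpolation=cv2.INTER_CUBIC)[:,:400]
b=cv2.resize(t[190:310,160:280],None,fx=4,fy=4,interpolation=cv2.INTER_CUBIC)[:,:400]
save('c7.png',np.hstack([a,b]))
E
```

```text
time_s: 6.45
eef_pos: [364.0, 420.3, 282.9]
ee_rot: [0.001, 0.586, 0.81, 0.003]
force: [-0.2, 0.9, -0.8]
grip_width: 1.0
piv [463.9203396  256.76800043 175.52820529]
[363.95165977 420.2510421  282.94230377] [-0.18236552  0.9347001  -0.77258276] [ 0.04389749 -0.01537525  0.00327549]
```

View pics/c7.png

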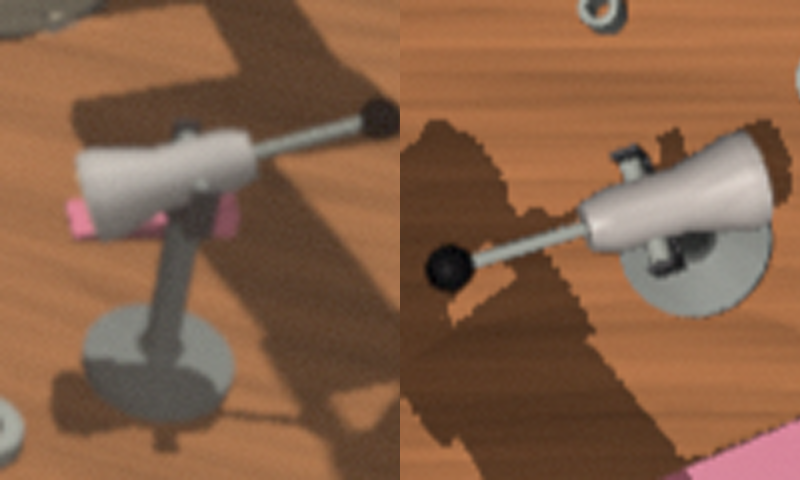

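View pics/wrist6.png

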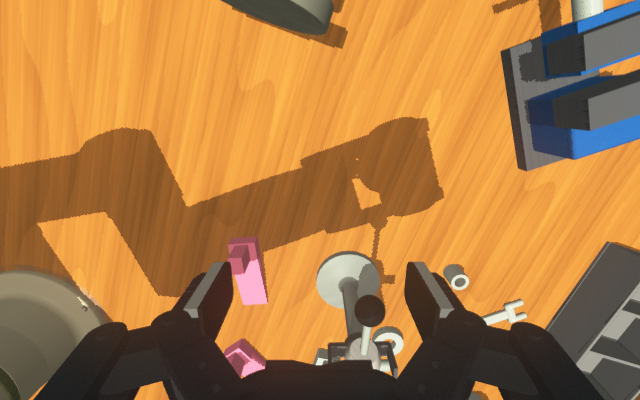

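Run:
```python
from h import *
from scipy.optimize import least_squares
def cen(img,box,thr=45):
    u0,u1,v0,v1=box;m=img[v0:v1,u0:u1].max(2)<thr
    n,l,s,c=cv2.connectedComponentsWithStats(m.astype(np.uint8));i=1+np.argmax(s[1:,4]);return c[i]+[u0,v0],s[i]
bt=cen(np.load('top6p.npy'),(163,182,247,267));bs=cen(np.load('scene6p.npy'),(455,475,170,190));print(bt,bs)
ball=tri([("top",bt[0]),("scene",bs[0])]);print("ball",ball)
Ps=[]
for nm in("top","scene"):
    X=cloud(nm,np.load(nm+'6.npy'));im=np.load(nm+'6p.npy').astype(int)
    m=(abs(X[...,0]-470)<60)&(abs(X[...,1]-235)<75)&(X[...,2]>135)&(im.min(2)>95)
    n,l,s,c=cv2.connectedComponentsWithStats(m.astype(np.uint8));i=1+np.argmax(s[1:,4]);P=X[l==i];print(nm,s[i]);Ps.append(P)
u0=np.array([.313,-.867,-.388])
def model(q,Ps):
    out=[]
    d=np.array([np.cos(q[0])*np.cos(q[1]),np.sin(q[0])*np.cos(q[1]),-np.sin(q[1])])
    c=np.array([463+q[2],259.,170+q[3]])
    for k,P in enumerate(Ps):
        v=P-c-(0 if k==0 else 1)*q[4:7];t=v@d;r=np.linalg.norm(v-np.outer(t,d),axis=1)
        out.append(r-np.interp(t,[-55,-35,-10,10,35,65],q[7:13]))
    return np.concatenate(out)
for sel in ([0],[1],[0,1]):
    PP=[Ps[i] for i in sel]
    q0=np.r_[np.arctan2(-.867,.313),.398,0,0,0,0,0,15,18,19,20,24,28]
    r=least_squares(model,q0,args=(PP,),loss='soft_l1',f_scale=2,max_nfev=300)
    print(sel,np.degrees(r.x[:2]).round(2),r.x[2:].round(1),abs(r.fun).mean())
print("target",np.degrees([np.arctan2(-.867,.313),np.arcsin(.388)]))
pv=np.array([463,259,170]);v=pv-ball;print("ball->piv",np.degrees([np.arctan2(v[1],v[0]),np.arcsin(-v[2]/np.linalg.norm(v))]),np.linalg.norm(v))
```

```text
(array([171.74766355, 256.59813084]), array([  3,   4,  12,  12, 107], dtype=int32)) (array([465.66666667, 181.33333333]), array([10, 11,  2,  2,  3], dtype=int32))
ball [429.24335195 357.77435698 203.90085925]
top [196 223  57  33 936]
scene [389 182  54  26 718]
[0] [-70.17  17.51] [   1.7   -4.1 -637.5 -411.5  514.7    8.4   17.9   24.    20.2   24.2
   29.8] 1.6279473939614224
[1] [-66.27  16.78] [  -2.3   -3.  -271.5  486.1   43.4    8.8   19.4   24.3   20.5   23.1
   27.9] 1.4986541188886784
[0, 1] [-69.32  19.57] [ 1.5 -3.6 -1.  -4.3 -0.   5.4 17.6 22.6 19.9 25.3 31.3] 1.5753901885438422
target [-70.14965758  22.83011067]
ball->piv [-71.13187131  17.99237922] 109.75041295135027
```

Run:
```python
from h import *
from scipy.optimize import least_squares
s=sense();W=wT(s)
im=np.load('wrist6p.npy').astype(int);X=wcloud(W,np.load('wrist6.npy'))
m=np.zeros((400,640),bool);m[288:335,345:395]=(im.max(2)<70)[288:335,345:395]
n,l,st,c=cv2.connectedComponentsWithStats(m.astype(np.uint8));i=1+np.argmax(st[1:,4]);print("wrist",c[i],st[i])
cw=c[i];P=X[l==i]
r=least_squares(lambda q:np.linalg.norm(P-q,axis=1)-13,P.mean(0)-[0,0,10],loss='soft_l1');print("wrist ball",r.x.round(1),abs(r.fun).mean())
imt=np.load('top6p.npy');ims=np.load('scene6p.npy')
for nm,im,cc,box in(("top",imt,(172,257),9),("scene",ims,(465,179.5),9)):
    X=cloud(nm,np.load(nm+'6.npy'));u,v=int(cc[0]),int(cc[1]);Q=X[v-box:v+box,u-box:u+box].reshape(-1,3)
    Q=Q[(np.linalg.norm(Q-[428,354,208],axis=1)<35)];print(nm,len(Q))
    r=least_squares(lambda q:np.linalg.norm(Q-q,axis=1)-13,Q.mean(0),loss='soft_l1');print(nm,r.x.round(1),abs(r.fun).mean())
    # dark contrast
    print(im[v-9:v+10,u-9:u+10].max(2)[::2,::2])
A=np.zeros((3,3));b=np.zeros(3)
for o,d in (ray("top",(171.75,256.6)),wray(W,cw)):
    d=d/np.linalg.norm(d);M=np.eye(3)-np.outer(d,d);A+=M;b+=M@o
print("tri top+wrist",np.linalg.solve(A,b))
print("tri top+scene",tri([("top",(171.75,256.6)),("scene",(464.8,179.7))]))
```

```text
wrist [369.28616352 309.54245283] [355 296  29  30 636]
wrist ball [428.5 354.2 209.7] 1.6478591533223625
top 127
top [428.3 354.6 208.9] 1.0340682824419276
[[ 88  87  87  86  87  92  90  88  89  88]
 [ 84  85  85  85  77  74  87  86  88 117]
 [ 91  90  86  40  15   6  28  79 112 142]
 [ 87  89  36  17  23  20  13  40 157 163]
 [ 88  89  14  25  37  25  16  21 138 142]
 [ 94  94  11  21  37  21  18  24 163 165]
 [ 90  87  40  16  20  20  17 106 166 167]
 [ 85  86  87  57  39  29 108 168 165 170]
 [ 91  89  90  93  90 107 174 173 175 154]
 [ 94  92  92  94 102 178 178 179 111  93]]
scene 114
scene [427.8 354.7 209.2] 1.2242960377884824
[[ 96  95  99 119 162 173 175 173 171 169]
 [ 96  94  93  94 113 159 170 173 174 174]
 [ 95  94  94  79  71  99 145 168 171 169]
 [ 91  89  77  48  49  47  72 148 176 173]
 [ 91  96  60  47  50  48  50 100 163 168]
 [130 135  83  41  46  47  49  88 156 162]
 [123 114  69  51  46  44  51  98 161 166]
 [ 89  87  85  75  68  77 104 125 154 160]
 [113 121 135 140 139 145 147 152 158 153]
 [167 169 166 163 162 159 158 159 157 156]]
tri top+wrist [428.45314254 354.96525961 210.40339035]
tri top+scene [428.9553862  355.67170028 207.99835325]
```

```bash
python3 -m crank '{"dp":[[3.2,-3.3,0],[3.24,-3.28,0],[0,0,-3.5],[0,0,-3.5],[0,0,-2.26],[0,0,0],[0,0,0]],"delta_rot":[[0,0,0],[0,0,0],[0,0,0],[0,0,0],[0,0,0],[0,0,0],[0,0,0]],"claw":[0,0,0,0,0,0,0]}'
python3 -m crank '{"dp":[[0,0,0],[0,0,0],[0,0,0],[0,0,0],[0,0,0],[0,0,0],[0,0,0],[0.06,0,0.18],[0.1,0,0.2],[0,0,0]],"delta_rot":[[0,0,0],[0,0,0],[0,0,0],[0,0,0],[0,0,0],[0,0,0],[0,0,0],[0,0,0],[0,0,0],[0,0,0]],"claw":[255,255,255,255,255,255,255,255,255,255]}' 60
python3 -m crank '{"dp":[[0,0,0],[0,0,0]],"delta_rot":[[0,0,0],[0,0,0]],"claw":[255,255]}'
python3 - <<'E'
from h import *
from scipy.optimize import least_squares
s=sense();W=wT(s);p,d=capture("wrist");save("w8.png",p);print(s["eef_pos"],s["force"])
X=wcloud(W,d);im=p.astype(int)
Q=X[np.linalg.norm(X-[430,354,212],axis=2)<16]
print(len(Q),Q.max(0))
ts,td=capture("top");X=cloud("top",td);Q=X[np.linalg.norm(X-[430,354,212],axis=2)<16];print(len(Q))
E
```

```text
time_s: 7.3
eef_pos: [428.2, 353.5, 187.6]
ee_rot: [0.0, 0.585, 0.811, 0.0]
force: [0.0, 1.2, 0.7]
grip_width: 1.0
time_s: 8.3
eef_pos: [428.8, 353.3, 190.1]
ee_rot: [-0.0, 0.585, 0.811, -0.001]
force: [-2.5, -3.8, -1.1]
grip_width: 0.269
time_s: 8.5
eef_pos: [429.0, 353.4, 190.1]
ee_rot: [-0.0, 0.585, 0.811, -0.001]
force: [-1.1, -4.7, -3.9]
grip_width: 0.274
[428.96597814 353.38073935 190.14083994] [-1.13180783 -4.65043944 -3.9254875 ]
2491 [442.36050998 368.50568238 226.77946085]
1
```

View pics/w8.png

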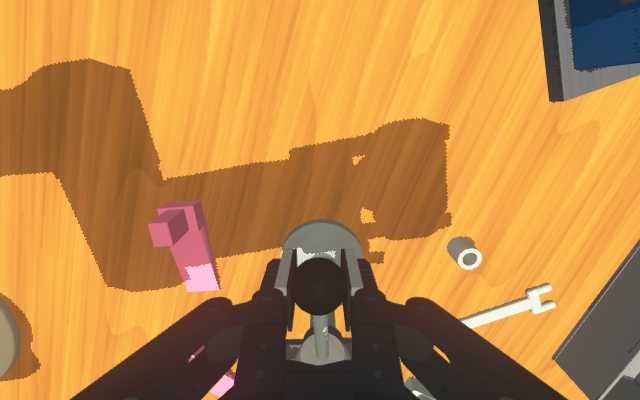

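```bash
python3 -m crank '{"dp":[[0,0,0],[0,0,0],[0,0,0]],"delta_rot":[[0,0,0],[0,0,0],[0,0,0]],"claw":[255,255,255]}'
python3 - <<'E'
from h import *
s=sense();print(s["eef_pos"],s["force"],s["wrist_torque"],s["dq"])
E
```

```text
time_s: 8.9
eef_pos: [429.0, 353.4, 190.2]
ee_rot: [-0.0, 0.585, 0.811, -0.001]
force: [-1.4, -5.9, -3.2]
grip_width: 0.271
[428.99023496 353.39383173 190.15396286] [-1.36661896 -5.94261718 -3.15542127] [-0.76242892  0.32076498 -0.19097391] [ 1.78215156e-05 -1.61276213e-04 -2.51141202e-04  1.81020766e-03
 -4.16826928e-04  5.76111226e-04]
```

```bash
python3 -m crank '{"dp":[[0.1,0.05,0.12],[0,0,0],[0,0,0],[0,0,0]],"delta_rot":[[0,0,0],[0,0,0],[0,0,0],[0,0,0]],"claw":[255,255,255,255]}'
python3 -m crank '{"dp":[[0,0,0],[0,0,0],[0,0,0],[0,0,0],[0,0,0],[0,0,0.5],[0,0,2],[0,0,4],[-3,3,2],[-4,4,0]],"delta_rot":[[0,0,0],[0,0,0],[0,0,0],[0,0,0],[0,0,0],[0,0,0],[0,0,0],[0,0,0],[0,0,0],[0,0,0]],"claw":[0,0,0,0,0,0,0,0,0,0]}'
cat > ballm.py <<'E'
from h import *
from scipy.optimize import least_squares
import sys
n=sys.argv[1]
g=np.array([430,354,212.])
s=sense();W=wT(s)
for c in ("wrist","top","scene"):
    p,d=capture(c);save(c+n+".png",p);np.save(c+n+".npy",d);np.save(c+n+"p.npy",p)
    X=wcloud(W,d) if c=="wrist" else cloud(c,d)
    Q=X[(np.linalg.norm(X-g,axis=2)<25)&(p.max(2)<90)]
    if len(Q)<20: print(c,len(Q));continue
    r=least_squares(lambda q:np.linalg.norm(Q-q,axis=1)-13,Q.mean(0)-[0,0,8],loss='soft_l1');print(c,len(Q),r.x.round(1),abs(r.fun).mean())
E
python3 ballm.py 9
```

```text
time_s: 9.3
eef_pos: [429.9, 353.4, 191.0]
ee_rot: [0.0, 0.585, 0.811, -0.001]
force: [-1.9, -7.6, -4.8]
grip_width: 0.27
time_s: 10.3
eef_pos: [365.6, 420.3, 280.4]
ee_rot: [0.001, 0.586, 0.81, 0.003]
force: [1.1, 1.8, 0.7]
grip_width: 1.0
wrist 494 [428.5 354.9 213.8] 0.39753849949593967
top 120 [429.6 353.8 212.7] 1.008782703831046
scene 94 [428.8 354.6 213.1] 0.7682657054728349
```

```bash
python3 -m crank '{"dp":[[0,0,1],[2.6,-4.1,1],[2.6,-4.1,0],[2.6,-4.1,0],[2.6,-4.1,0],[2.6,-4.1,0],[2.6,-4.1,0],[2.6,-4.1,0],[2.6,-4.1,0],[2.6,-4.1,0]],"delta_rot":[[0,0,-2.9],[0,0,-2.9],[0,0,-2.9],[0,0,-2.9],[0,0,-2.9],[0,0,-2.9],[0,0,-2.9],[0,0,-2.9],[0,0,-2.9],[0,0,-2.9]],"claw":[0,0,0,0,0,0,0,0,0,0]}'
python3 -m crank '{"dp":[[0,-3,0],[0,0,0],[0,0,0]],"delta_rot":[[0,0,0],[0,0,0],[0,0,0]],"claw":[0,0,0]}'
python3 - <<'E'
from h import *
s=sense();print(s["eef_pos"],s["ee_rot"],s["joints"])
np.save('W10.npy',wT(s))
p,d=capture("wrist");save("w10.png",p);np.save("w10.npy",d);np.save("w10p.npy",p)
W=wT(s)
for t,z in (("lip",12),("lip_rest",12),("wedge_grip",45),("wedge_tip",0),("block_grip",45)):
    for r in pinpoint("wrist",t): print(t,np.round(r["centre"]),round(r["p"],2),wat(W,r["centre"],z).round(1))
E
```

```text
time_s: 11.45
eef_pos: [599.6, 47.7, 296.8]
ee_rot: [0.0, 0.77, 0.638, -0.0]
force: [1.4, 0.3, 0.1]
grip_width: 1.001
time_s: 11.75
eef_pos: [598.8, 19.7, 296.6]
ee_rot: [-0.0, 0.77, 0.638, -0.0]
force: [-0.6, -0.1, -0.8]
grip_width: 1.003
[598.7593883   19.6725735  296.62963977] [-1.77299204e-04  7.69817005e-01  6.38264633e-01 -7.08244987e-05] [-1.62581641e-01  4.49883332e-01  1.13500845e+00  1.25885309e-04
  1.55706138e+00  2.37291152e-02]
lip [328. 235.] 0.78 [590.3 -95.6  12. ]
lip [355. 170.] 0.3 [646.5  -2.   12. ]
lip_rest [326. 234.] 0.86 [588.1 -94.3  12. ]
wedge_grip [356.  96.] 0.87 [659.6  96.7  45. ]
wedge_grip [14.  6.] 0.7 [293.8 264.5  45. ]
wedge_grip [114. 174.] 0.64 [326.9  59.5  45. ]
wedge_tip [111.  88.] 0.63 [338.2 168.3   0. ]
wedge_tip [351. 172.] 0.56 [641.5  -7.7   0. ]
wedge_tip [204. 189.] 0.55 [420.1   8.7  -0. ]
wedge_tip [431.  96.] 0.43 [765.9  77.9   0. ]
wedge_tip [329. 285.] 0.16 [ 575.2 -192.1   -0. ]
block_grip [217. 122.] 0.85 [482.6  99.3  45. ]
```

View pics/w10.png

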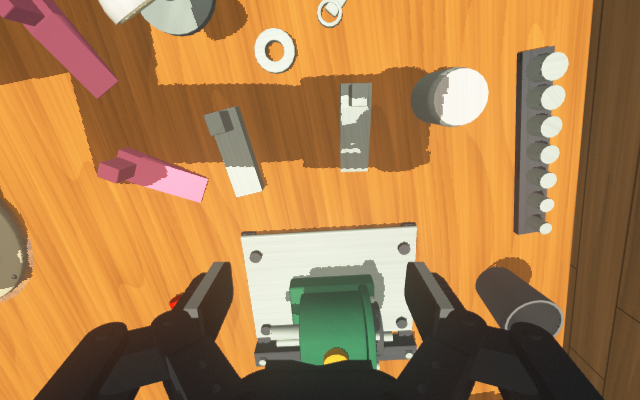

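Run:
```python
from h import *
W=np.load('W10.npy');d=np.load('w10.npy');X=wcloud(W,d)
p=np.load('w10p.npy')
A=wat(W,(241,234),14);B=wat(W,(416,225),14);print("edge",A.round(1),B.round(1),((A+B)/2).round(1),np.linalg.norm(A-B),np.degrees(np.arctan2(B[1]-A[1],B[0]-A[0])))
def rect(m):
    Q=X[m];r=cv2.minAreaRect(Q[:,:2].astype(np.float32));return r,len(Q)
g=np.zeros((400,640),bool);g[75:180,330:380]=1
m=g&(X[...,2]>3)&(X[...,2]<80)
n,l,s,c=cv2.connectedComponentsWithStats(m.astype(np.uint8));i=1+np.argmax(s[1:,4]);print(s[i],rect(l==i))
m2=(l==i)&(X[...,2]>52);print("tab top",rect(m2),X[m2].mean(0))
# slope
ax=np.array([np.cos(np.radians(-100.)),np.sin(np.radians(-100.))])
Q=X[(l==i)&(X[...,2]<30)];t=(Q[:,:2]-[655,97])@ax
for a in range(-20,115,10):
    q=Q[(t>a)&(t<=a+10)]
    if len(q): print(a,len(q),np.median(q[:,2]).round(1),q[:,:2].mean(0).round(1))
c4=cv2.resize(p[70:185,310:400],None,fx=5,fy=5,interpolation=cv2.INTER_CUBIC);save("c8.png",c4)
```

```text
edge [459.5 -68.6  14. ] [ 725.5 -103.4   14. ] [592.5 -86.   14. ] 268.35721221822934 -7.46139247906618
[ 340   83   32   89 2661] (((654.835205078125, 53.81884765625), (120.14537048339844, 40.112937927246094), 81.10075378417969), 2661)
tab top (((661.9191284179688, 98.26036071777344), (25.920169830322266, 20.280515670776367), 80.94483184814453), 424) [661.42446104  98.49212955  62.39025579]
-20 79 22.8 [656.6 110.7]
-10 98 22.9 [655.3 101.9]
0 97 22.9 [654.1  92. ]
10 225 22.0 [657.8  80.8]
20 229 20.2 [657.5  71.3]
30 243 18.2 [655.5  61.4]
40 210 16.2 [653.8  51.4]
50 209 14.3 [652.6  41.8]
60 202 12.2 [650.8  32. ]
70 200 10.2 [649.5  21.9]
80 186 8.1 [648.1  11.9]
90 172 6.2 [647.1   2. ]
100 46 4.9 [643.6  -3.8]
```

View pics/c8.png

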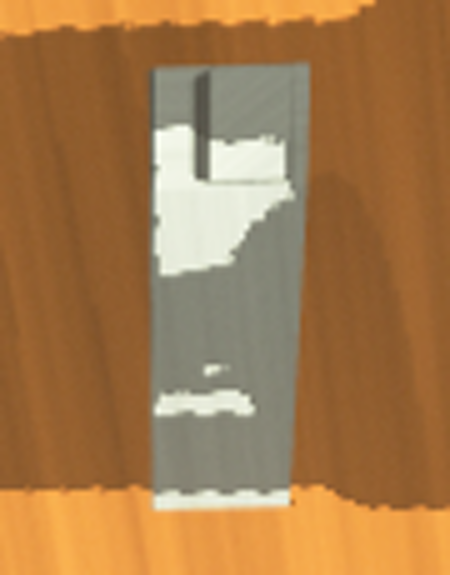

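Run:
```python
from h import *
W=np.load('W10.npy');d=np.load('w10.npy');X=wcloud(W,d)
g=np.zeros((400,640),bool);g[215:262,235:425]=1
for lo in (8,12,15):
    m=g&(X[...,2]>lo)&(X[...,2]<22)&(X[...,1]>-150)
    Q=X[m];E=[]
    for x in np.arange(470,720,5.):
        r=Q[abs(Q[:,0]-x)<2.5]
        if len(r)>5: E.append((x,r[:,1].max()))
    E=np.array(E);k=np.polyfit(E[:,0],E[:,1],1)
    for _ in range(3):
        rs=E[:,1]-np.polyval(k,E[:,0]);o=abs(rs)<2.5;k=np.polyfit(E[o,0],E[o,1],1)
    print(lo,np.degrees(np.arctan(k[0])),np.polyval(k,590),o.sum(),len(E))
m=g&(X[...,2]>13)&(X[...,2]<20)&(X[...,1]<-98)
Q=X[m];A=np.c_[Q[:,:2]-[590,-95],np.ones(len(Q))];k=np.linalg.lstsq(A,Q[:,2],rcond=None)[0];print("plane",k)
# along-edge extents
ed=np.array([np.cos(np.radians(-7.1)),np.sin(np.radians(-7.1))]);t=(Q[:,:2]-[590,-95])@ed;print(np.percentile(t,[0.2,1,99,99.8]))
```

```text
8 -7.185726759245057 -87.1984379474439 50 50
12 -7.19237186651516 -87.3468480769268 50 50
15 -7.103403498434164 -87.99254496517425 50 50
plane [-1.23547519e-03 -1.89893412e-03  1.65487371e+01]
[-132.36557504 -127.47020143  133.85166861  135.34721022]
```

```bash
python3 -m crank '{"dp":[[2.1,2.6,-2],[2.1,2.6,-4],[2.1,2.6,-4],[0,0,-4],[0,0,-4],[0,0,-2],[0,0,0],[0,0,0]],"delta_rot":[[0,0,1.8],[0,0,0],[0,0,0],[0,0,0],[0,0,0],[0,0,0],[0,0,0],[0,0,0]],"claw":[120,120,120,120,120,120,120,120]}'
python3 - <<'E'
from h import *
s=sense();print(s["eef_pos"],s["ee_rot"],s["force"])
p,d=capture("wrist");save("w11.png",p);W=wT(s);print(wat(np.load('W10.npy'),(452,97),85))
X=wcloud(W,d)
m=(X[...,2]>55)&(X[...,2]<68)&(abs(X[...,0]-662)<25)&(abs(X[...,1]-98)<25)&(d>0)
Q=X[m];print(len(Q));
if len(Q)>10: print(cv2.minAreaRect(Q[:,:2].astype(np.float32)))
E
```

```text
time_s: 12.85
eef_pos: [660.5, 96.9, 101.1]
ee_rot: [0.0, 0.759, 0.651, 0.0]
force: [0.3, 0.3, 0.2]
grip_width: 0.531
[660.4955359   96.89652748 101.09900953] [4.40504979e-04 7.58939456e-01 6.51160863e-01 4.87870572e-04] [0.33318126 0.27142364 0.17453801]
[758.84519044  77.01229167  85.        ]
1201
((662.017578125, 98.34054565429688), (26.345422744750977, 19.818771362304688), 80.84851837158203)
```

View pics/w11.png

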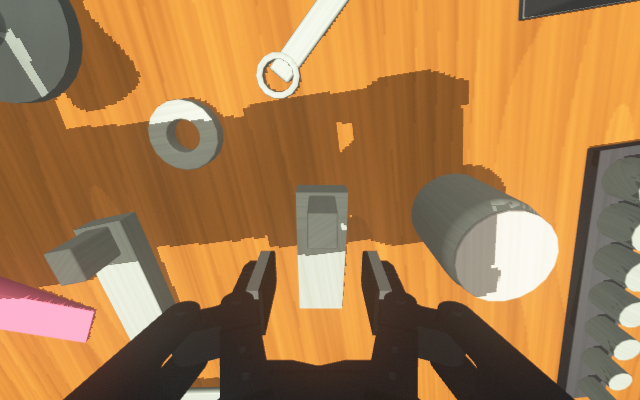

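```bash
python3 -m crank '{"dp":[[0.15,0.14,-2.5],[0,0,-2.5],[0,0,-1.2],[0,0,-0.7],[0,0,-0.5],[0,0,0],[0,0,0],[0,0,0]],"delta_rot":[[0,0,0],[0,0,0],[0,0,0],[0,0,0],[0,0,0],[0,0,0],[0,0,0],[0,0,0]],"claw":[120,120,120,120,120,120,120,120]}'
python3 -m crank '{"dp":[[0,0,0],[0,0,0],[0,0,0],[0,0,0],[0,0,0]],"delta_rot":[[0,0,0],[0,0,0],[0,0,0],[0,0,0],[0,0,0]],"claw":[255,255,255,255,255]}' 90
python3 - <<'E'
from h import *
s=sense();print(s["eef_pos"],s["ee_rot"],s["force"],s["wrist_torque"])
p,d=capture("wrist");save("w12.png",p)
E
```

```text
time_s: 13.7
eef_pos: [662.0, 97.9, 26.8]
ee_rot: [0.0, 0.759, 0.651, 0.001]
force: [0.1, -0.2, 0.2]
grip_width: 0.53
time_s: 14.2
eef_pos: [662.0, 98.0, 26.5]
ee_rot: [0.0, 0.759, 0.651, 0.0]
force: [1.3, 0.3, 4.4]
grip_width: 0.223
[661.97988007  97.98011144  26.53986679] [3.91870346e-04 7.59101988e-01 6.50971433e-01 4.60489315e-04] [1.31055981 0.32326496 4.3783025 ] [ 0.05462471  0.02711162 -0.00056549]
```

View pics/w12.png

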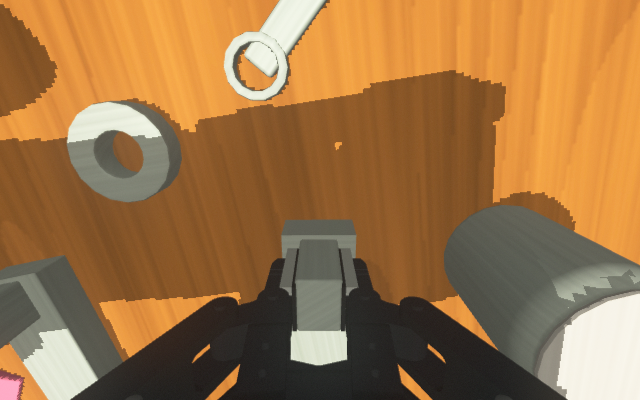

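```bash
python3 -m crank '{"dp":[[-0.6,-0.5,0],[-0.8,-0.9,0],[-0.9,-1.1,0],[-0.9,-1.1,0],[-0.9,-1.1,0],[-0.7,-1.1,0],[-0.5,-1.0,0],[-0.37,-0.86,0],[0,0,0],[0,0,0]],"delta_rot":[[0,0,0],[0,0,0.3],[0,0,0.3],[0,0,0.3],[0,0,0.3],[0,0,0.3],[0,0,0.25],[0,0,0],[0,0,0],[0,0,0]],"claw":[255,255,255,255,255,255,255,255,255,255]}'
python3 - <<'E'
from h import *
s=sense();print(s["eef_pos"],s["ee_rot"],s["force"],s["wrist_torque"])
for c in ("scene","top","wrist"):
    p,d=capture(c);save(c+"13.png",p);np.save(c+"13.npy",d);np.save(c+"13p.npy",p)
p=np.load('scene13p.npy');save('c13.png',cv2.resize(p[170:290,180:360],None,fx=4,fy=4,interpolation=cv2.INTER_CUBIC))
E
```

```text
time_s: 15.25
eef_pos: [604.6, 20.4, 26.5]
ee_rot: [0.0, 0.749, 0.662, -0.0]
force: [-3.1, -3.8, 8.4]
grip_width: 0.218
[604.58105618  20.38433343  26.4760768 ] [ 2.79419113e-04  7.49175498e-01  6.62371315e-01 -4.85813092e-04] [-3.14582574 -3.77770443  8.35652386] [-0.54764981  0.50724324 -0.01569624]
```

View pics/c13.png

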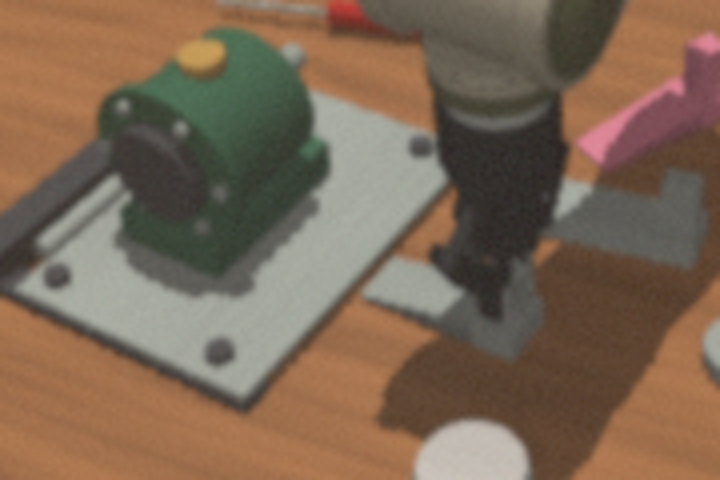

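View pics/top13.png

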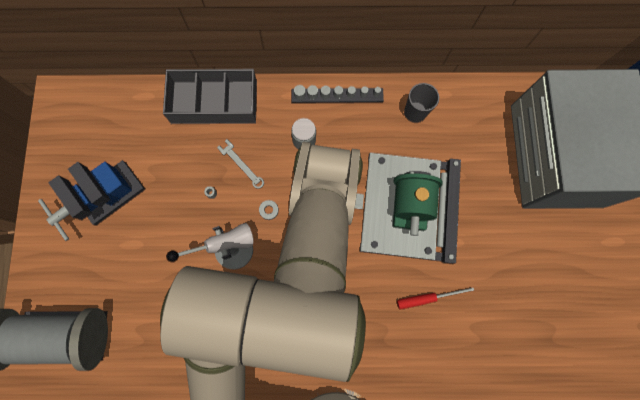

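```bash
python3 -m crank '{"dp":[[-0.062,-0.496,0],[-0.062,-0.496,0],[-0.062,-0.496,0],[-0.062,-0.496,0],[-0.05,-0.397,0],[0,0,0],[0,0,0]],"delta_rot":[[0,0,0],[0,0,0],[0,0,0],[0,0,0],[0,0,0],[0,0,0],[0,0,0]],"claw":[255,255,255,255,255,255,255]}'
python3 - <<'E'
from h import *
s=sense();print(s["eef_pos"],s["ee_rot"],s["force"],s["wrist_torque"])
E
cat > lift.py <<'E'
from h import *
import sys
n=sys.argv[1]
p0=np.load('scene13p.npy').astype(int)
s=sense();print(s["eef_pos"].round(2),s["ee_rot"].round(4),s["force"].round(1))
L=np.array([591,-92.7]);nn=np.array([-.1245,-.9922]);ed=np.array([.9922,-.1245])
tip=s["eef_pos"][:2]+105*nn;print("tip in",((tip-L)@nn).round(1),"lat",((tip-L)@ed).round(1))
p,d=capture("scene");save("scene%s.png"%n,p)
def plane(d):
    X=cloud("scene",d);u=(X[...,:2]-L)@nn;v=(X[...,:2]-L)@ed
    # plate top near free edge away from wedge & pump
    m=(u>6)&(u<45)&(abs(v)<125)&(X[...,2]>9)&(X[...,2]<32)
    return X,m,u,v
X,m,u,v=plane(d);X0,m0,u0,v0=plane(np.load('scene13.npy'))
mm=m&m0
# compare signed height of same pixels
print("mean dz",(X[mm][:,2]-X0[mm][:,2]).mean().round(2),np.median(X[mm][:,2]-X0[mm][:,2]).round(2),mm.sum(),"z",np.median(X[m][:,2]).round(2))
for a,b in((5,25),(25,50),(50,90),(90,130),(130,180)):
    q=(u>a)&(u<b)&(v>60)&(v<125)&(X[...,2]>9)&(X[...,2]<32);q0=(u0>a)&(u0<b)&(v0>60)&(v0<125)&(X0[...,2]>9)&(X0[...,2]<32)
    print(a,b,q.sum(),(X[q][:,2].mean()-X0[q0][:,2].mean()).round(2))
E
python3 lift.py 14
```

```text
time_s: 16.1
eef_pos: [601.9, -2.3, 26.5]
ee_rot: [0.0, 0.749, 0.662, 0.0]
force: [1.0, 1.8, 8.1]
grip_width: 0.223
[601.90334964  -2.33804706  26.49158501] [3.55528378e-05 7.49129183e-01 6.62423867e-01 2.93479231e-04] [0.95062682 1.82258593 8.11075416] [ 0.36148788  0.16781215 -0.06593708]
[601.9   -2.34  26.49] [0.000e+00 7.491e-01 6.624e-01 3.000e-04] [1.  1.8 8.1]
tip in 14.0 lat -0.4
mean dz 0.13 0.15 797 z 16.63
5 25 158 0.09
25 50 165 -0.03
50 90 288 -0.21
90 130 284 -0.05
130 180 323 0.05
```

```bash
python3 -m crank '{"dp":[[-0.025,-0.2,0],[-0.025,-0.2,0],[0,0,0]],"delta_rot":[[0,0,0],[0,0,0],[0,0,0]],"claw":[255,255,255]}'
python3 lift.py 15
python3 -m crank '{"dp":[[-0.025,-0.2,0],[-0.025,-0.2,0],[0,0,0]],"delta_rot":[[0,0,0],[0,0,0],[0,0,0]],"claw":[255,255,255]}'
python3 lift.py 16
python3 -m crank '{"dp":[[-0.025,-0.2,0],[-0.025,-0.2,0],[0,0,0]],"delta_rot":[[0,0,0],[0,0,0],[0,0,0]],"claw":[255,255,255]}'
python3 lift.py 17
```

```text
time_s: 16.45
eef_pos: [601.4, -5.9, 26.5]
ee_rot: [-0.0, 0.749, 0.662, 0.001]
force: [-0.6, 4.6, 7.7]
grip_width: 0.222
[601.43  -5.89  26.49] [-2.000e-04  7.491e-01  6.625e-01  6.000e-04] [-0.6  4.6  7.7]
tip in 17.6 lat -0.5
mean dz 0.15 0.25 773 z 16.61
5 25 157 -0.06
25 50 165 0.04
50 90 289 -0.13
90 130 283 -0.04
130 180 327 -0.15
time_s: 16.8
eef_pos: [601.0, -9.0, 26.5]
ee_rot: [-0.001, 0.749, 0.662, 0.001]
force: [2.1, 11.4, 7.6]
grip_width: 0.224
[601.01  -8.98  26.5 ] [-6.000e-04  7.491e-01  6.625e-01  1.100e-03] [ 2.1 11.4  7.6]
tip in 20.7 lat -0.5
mean dz 0.3 0.33 778 z 16.83
5 25 159 0.34
25 50 168 0.15
50 90 288 0.01
90 130 276 0.12
130 180 327 -0.04
time_s: 17.15
eef_pos: [600.5, -12.8, 26.5]
ee_rot: [-0.001, 0.749, 0.663, 0.001]
force: [0.9, 10.8, 7.8]
grip_width: 0.224
[600.51 -12.76  26.49] [-7.000e-04  7.490e-01  6.625e-01  1.200e-03] [ 0.9 10.8  7.8]
tip in 24.5 lat -0.5
mean dz 0.93 0.99 762 z 17.45
5 25 157 1.01
25 50 167 0.72
50 90 279 0.22
90 130 286 0.42
130 180 328 -0.03
```

```bash
python3 -m crank '{"dp":[[-0.025,-0.2,0],[-0.025,-0.2,0],[-0.025,-0.2,0],[-0.025,-0.2,0],[-0.025,-0.2,0],[0,0,0],[0,0,0]],"delta_rot":[[0,0,0],[0,0,0],[0,0,0],[0,0,0],[0,0,0],[0,0,0],[0,0,0]],"claw":[255,255,255,255,255,255,255]}'
python3 lift.py 18
python3 -m crank '{"dp":[[-0.025,-0.2,0],[-0.025,-0.2,0],[0,0,0],[0,0,0]],"delta_rot":[[0,0,0],[0,0,0],[0,0,0],[0,0,0]],"claw":[255,255,255,255]}'
python3 lift.py 19
```

```text
time_s: 17.9
eef_pos: [599.2, -22.8, 26.5]
ee_rot: [-0.001, 0.749, 0.663, 0.001]
force: [1.6, 11.6, 8.3]
grip_width: 0.22
[599.24 -22.77  26.47] [-6.000e-04  7.490e-01  6.625e-01  1.100e-03] [ 1.6 11.6  8.3]
tip in 34.6 lat -0.5
mean dz 2.58 2.52 679 z 19.21
5 25 154 2.81
25 50 169 2.34
50 90 280 1.47
90 130 274 1.13
130 180 320 0.49
time_s: 18.35
eef_pos: [598.8, -26.7, 26.5]
ee_rot: [-0.001, 0.749, 0.663, 0.001]
force: [1.6, 11.4, 8.4]
grip_width: 0.223
[598.75 -26.74  26.5 ] [-6.000e-04  7.490e-01  6.626e-01  1.100e-03] [ 1.6 11.4  8.4]
tip in 38.6 lat -0.5
mean dz 3.33 3.35 639 z 19.86
5 25 156 3.43
25 50 162 3.2
50 90 291 2.06
90 130 272 1.48
130 180 316 0.61
```

```bash
python3 -m crank '{"dp":[[-0.02,-0.16,0],[0,0,0],[0,0,0],[0,0,0]],"delta_rot":[[0,0,0],[0,0,0],[0,0,0],[0,0,0]],"claw":[255,255,255,255]}'
python3 lift.py 20
python3 ballm.py 20b
python3 - <<'E'
from h import *
p=cv2.imread('pics/scene20.png');cv2.imwrite('pics/c20.png',cv2.resize(p[160:280,190:370],None,fx=4,fy=4,interpolation=cv2.INTER_CUBIC))
E
```

```text
time_s: 18.8
eef_pos: [598.6, -28.2, 26.5]
ee_rot: [-0.001, 0.749, 0.663, 0.001]
force: [1.5, 11.5, 7.3]
grip_width: 0.223
[598.56 -28.22  26.51] [-7.000e-04  7.490e-01  6.626e-01  1.100e-03] [ 1.5 11.5  7.3]
tip in 40.1 lat -0.5
mean dz 3.65 3.72 624 z 20.23
5 25 150 3.78
25 50 169 3.33
50 90 281 2.27
90 130 274 1.79
130 180 320 0.74
wrist 0
top 113 [429.8 354.1 212.4] 0.8778654063176434
scene 83 [428.8 354.4 213.5] 0.8756767110030818
```

View pics/c20.png

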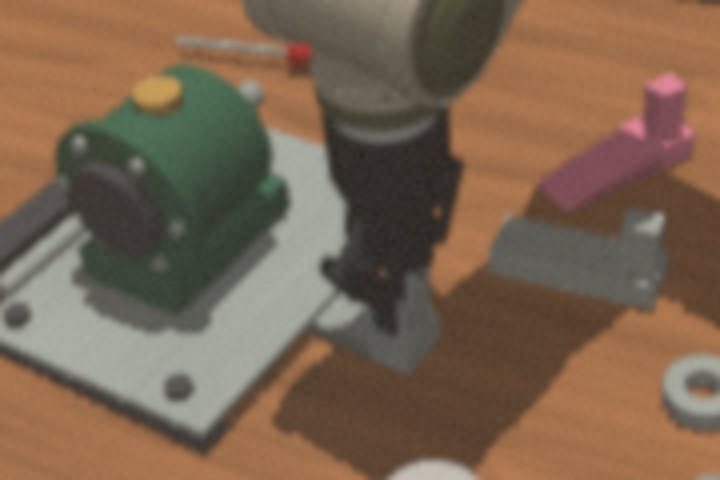

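View pics/top20b.png

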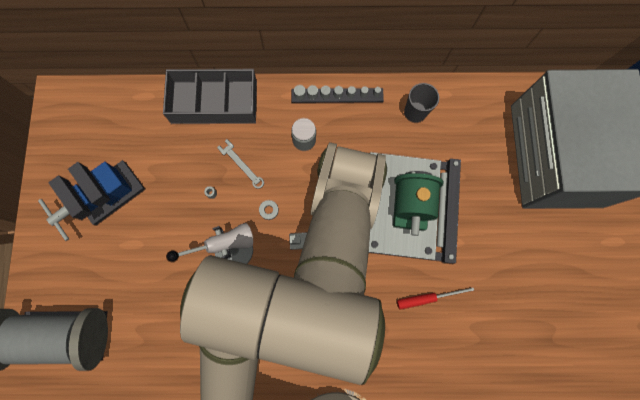

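```bash
python3 -c "
from rig import *
print(finish_job())"
```

```text
the job is handed in; nothing more can be done
None
```

I aimed the lamp at the middle of the pump plate's free edge and let it go. Then I slid the sloped steel wedge under that edge and handed the job in at about 19 s, still holding the wedge.

- **Lamp:** My first pull left the ball about 3.5 mm too low, roughly 2° off in tilt, so I took hold of it again and corrected it. After release the cameras put the ball within about 1 mm of where it should be. I estimate the aim is within about 0.5–1°. The main doubt is the lamp pivot's position, where my separate measurements differed by 2–4 mm. The ball had not moved in a last check before handing in.
- **Wedge:** The depth image showed this one sloping from 22 mm down to 4 mm, unlike the plain block. It went in square to the edge, within my measured angles, and about 0.5 mm off the middle. The first touch was with the thin end about 19–20 mm in. It ended 40.1 mm in, with about 11.5 N of steady push.
- **Lift:** Comparing scene depth before and after gives about 4.1 mm at the edge, which fits the distance in. No reading on the way showed more.
- **Readings that differed:** Estimates of where the edge's centre line lies differed by about 3 mm between cameras. That would change the lift by about 0.6 mm, but the depth reading supports 4 mm.
- **Other things:** The block and the other loose things looked undisturbed in the last pictures wherever they showed. The arm hid a few of them from above.

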